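# Sweep the offcuts off the carving block into the scrap tray

### The job

Sweep the four pale wooden offcuts along the carving block with closed fingers and push them over its end, so that all four drop into the plain steel scrap tray standing there (not into the box with compartments at the other end). Only push them, do not pick any of them up, and leave the tin, the spool, the bottles and the mug where they stand.

Things in the scene. Friction and masses are not known exactly. Their poses are not given: they have to be found in the camera images.
- block: Carving block: fixed solid wood slab lying on the bench, 240 mm (its x) by 300 mm (its y), 50 mm thick, so its flat top, without any rim, is 50 mm above the bench. Origin: centre of its underside. Its yaw and place vary. The four offcuts, the tin and the spool stand on its top.
- tray: Scrap tray: fixed open steel tray without compartments, 260 mm (x) by 120 mm (y), 44 mm high, walls and floor 4 mm; its rim is 6 mm lower than the block's top. It stands on the bench against either the block's +y or -y end (1 mm gap), same yaw as the block, its centre 211 mm from the block's centre. Origin: centre of its underside.
- partsbox: Parts box: fixed dark wooden box with six compartments holding dowels and brass buttons, same outer size as the tray (260 x 120 x 44 mm), against the other end of the block, same yaw. Origin: centre of its underside. No offcut belongs in it.
- offcut_block: Offcut, rectangular, 34 mm (x) by 26 mm (y). Pale wood, 16 mm thick, lying flat on the carving block, any yaw. Origin: centre of its underside, z up. To be swept into the tray.
- offcut_strip: Offcut, narrow strip, 44 mm (x) by 18 mm (y). Pale wood, 16 mm thick, lying flat on the carving block, any yaw. Origin: centre of its underside, z up. To be swept into the tray.
- offcut_ell: Offcut, L-shaped: 34 mm (x) by 32 mm (y) with the +x +y quarter (17 x 16 mm) missing; its centre is taken as the middle of the full 34 x 32 mm rectangle. Pale wood, 16 mm thick, lying flat on the carving block, any yaw. Origin: centre of its underside, z up. To be swept into the tray.
- offcut_hex: Offcut, hexagonal slice, 34 mm across its corners. Pale wood, 16 mm thick, lying flat on the carving block, any yaw. Origin: centre of its underside, z up. To be swept into the tray.
- tin: Bystander: round metal tin with a lid, 40 mm across, 28 mm high, standing on the block near the block's y axis, between the two rows of offcuts. Origin: centre of its underside. Leave it where it is.
- spool: Bystander: turned wooden spool, 36 mm across its flanges, 34 mm high, standing on the block near the block's y axis, between the two rows of offcuts. Origin: centre of its underside. Leave it where it is.
- glue: Bystander: white glue bottle, 60 mm across, 170 mm high, on the bench to the left. Origin: centre of its underside.
- mug: Bystander: blue ceramic mug, 80 mm across, 90 mm high, on the bench to the left. Origin: centre of its underside.
- spray: Bystander: green spray bottle, 72 mm across, 177 mm high, on the bench to the right. Origin: centre of its underside.
There are look-alikes about, which are no part of the job. Leave any green or yellow look-alike of the offcut_block alone.

How it is judged:
By the outcome, as a careful person would: the job done as asked, in the order asked, and still so for the second after the job is handed in, with the robot touching nothing.
It also fails if it takes over 72 s, if anything falls off the work surface, if the arm or the gripper's body presses on something with over 40 N, if the wrist force passes 120 N, or if a joint passes its speed limit or range.

### The arm

A 6-joint arm with a two-finger parallel gripper is mounted at the origin on the work surface. World frame = base frame: x ahead of the robot, y to its left, z up, the work surface at z = 0. Lengths are in mm, angles in rad, forces in N, time in s.
With the tool pointing down it reaches from about 350 to 850 mm from the base axis. Payload 8.1 kg.
Tool frame: the origin (TCP) lies at the very end of the fingers, on their centre line; the grasp point (between the pads) lies 19 mm behind it; z points along the fingers, y is the line along which they close (so a half turn about z gives the same grasp; the last joint's range is limited). The gripper opens to 85 mm and grips with 20 to 120 N. Pads are 22 mm wide; open, the fingers measure 114 mm over their backs; the gripper's body (76 mm by 85 mm) begins 54 mm behind the grasp point. The pads swing forward as they close: fully open they stand 13 mm farther back than shut.
Start: joints at [-1.25, 0.13, 1.488, -0, 1.523, -0.085], TCP at [236.872, -551.268, 206.392] pointing down, gripper open.
Joint ranges: [-2.96, 2.96], [-0.89, 2.26], [0.02, 2.5], [-1.34, 4.48], [0, 2.73], [-2.66, 2.66]. Speed limits (rad/s): [2.39, 2.39, 2.79, 3.14, 3.14, 3.14].

### API

Orientations are given as a unit quaternion [x, y, z, w].
In Python, from bench import r, optics, workorder gives the robot as it stands.
- The arm moves only by the shell command python3 -m pendant 'ROWS' [OPENING] [FORCE]. ROWS is JSON, a list of rows, each an object of numbers: "dx", "dy", "dz": the shift along the tool's x, y, z as a fraction of full scale; "rx", "ry", "rz": the turn, a rotation vector about the tool's x, y, z as a fraction of full scale. In form: [{"dx": .., "dy": .., "dz": .., "rx": .., "ry": .., "rz": ..}, ...]. A call has 1 to 12 rows; each row is the pose to reach, as a shift and turn from the pose commanded when the call began, along the tool's axes at that moment; what a row does not reach only later rows make up. Full scale, the value 1, is 0.5 m for a shift and 0.5 rad for a turn. A row lasts 1/8 s, in which the tool goes at most 62.5 mm and 10.7 degrees, less where a joint would pass 70% of its speed; a pose out of reach is approached as far as the arm can. A call with a number of a shift or a turn outside -1 to 1 is refused whole. A call with a gripper value outside its range is refused whole. OPENING is the finger opening in mm, from 0 to 85.4, set as the call begins (- or left out, the last holds). The fingers move at their own pace and stop on an object; FORCE is the grip in N (left out, the last holds). Time passes only in rows, so rows that repeat a pose let the fingers close. It gives the time, the measured TCP pose, the force, the opening and the grip force at its end, in the units of the state.
- r.get_state(): the state, without advancing time (a new reading comes with each control period).
- optics.snapshot(name): name is "scene" or "top" or "wrist"; returns the picture (420x560x3 uint8, red, green, blue); there is no depth.
- optics.camera_info(name): a dict with "fx", "fy", "cx", "cy" (pixels), "k1" (the pictures are not rectified: a ray, as slopes to the right and down, at radius r is drawn at 1 + k1 r^2 times it, then the intrinsics apply), "R" (3x3) and "t" (3): a world point X has camera coordinates R X + t. Camera axes: x right, y down, z forward; pixel columns grow to the right and rows downward; lengths in mm; the calibration is good to about 2 mm. A picture is of the moment at which its call begins: read the wrist's pose just before it. camera_info takes no time and is no camera call; for the wrist camera it gives the pose at the moment of the call.
- workorder.job_done(): hands the job in; it is judged then, once.
The state is a dict: "clock": time; "qpos": joint angles; "joint_vel": joint speeds; "joint_torque": joint torques, N m; "position": TCP position; "tool_rot": TCP orientation; "contact_force": force on the tool from outside, world axes, zero at the start; "moment": the same for the moment, N m; "gripper_width": opening from 0.0 (shut) to 1.0 (fully open); "grasp_force": force on a finger pad.
Only numpy, scipy, OpenCV 4.12 (cv2) and the standard library are available. Lean on these libraries where they do the work, as an engineer would, in place of code of your own. Each camera call takes 0.05 s, during which the arm holds its last target. There are 200 camera calls.

## Working session

There is one attempt and no reset: what is moved stays moved. The work goes in short steps, Python scripts to look and compute and a shell command to move; the robot and the scene stay as the last step left them, time stands still between calls to the robot, and variables do not carry over. Pictures are saved under pics/ and viewed, at most 10 in all, crops included, and the job is handed in when it is done.

```bash
mkdir -p pics; ls
python3 - <<'E'
from bench import r, optics
import cv2
s=r.get_state(); print(s['clock'],s['position'],s['tool_rot'])
for n in('top','scene'):
    im=optics.snapshot(n); cv2.imwrite(f'pics/{n}.png',im[...,::-1]); print(n,optics.camera_info(n))
E
```

```text
pics
0.0 [ 236.68198898 -550.68153419  205.32371783] [ 9.79487085e-01  2.01504740e-01 -9.64537908e-05 -9.38879418e-04]
top {'fx': 525.8094166167887, 'fy': 525.8094166167887, 'cx': 278.91949305896605, 'cy': 209.1012512124805, 'k1': 0.0028350666974957675, 'R': array([[-0.0168364 , -0.99985501, -0.0025498 ],
       [-0.99684089,  0.01698351, -0.07758743],
       [ 0.07761949,  0.00123545, -0.99698229]]), 't': array([  10.01560346,  520.12426076, 1481.23951656])}
scene {'fx': 424.4810253930739, 'fy': 424.4810253930739, 'cx': 277.367971292212, 'cy': 207.54383787186572, 'k1': 0.01959556437975299, 'R': array([[-0.85113244,  0.52485909,  0.00982346],
       [ 0.36635643,  0.60729262, -0.70496712],
       [-0.37597411, -0.5964215 , -0.70917196]]), 't': array([ 433.5419778 , -144.35516459, 1281.58976262])}
```

View pics/top.png

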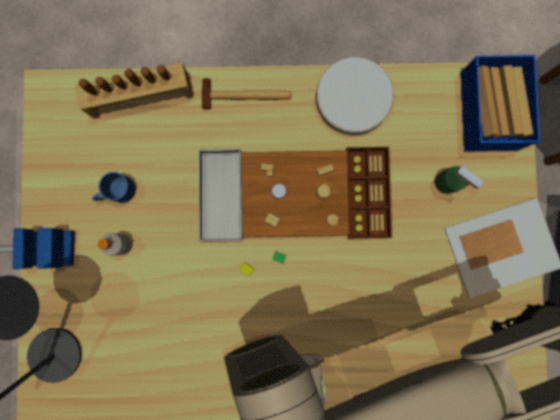

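View pics/scene.png

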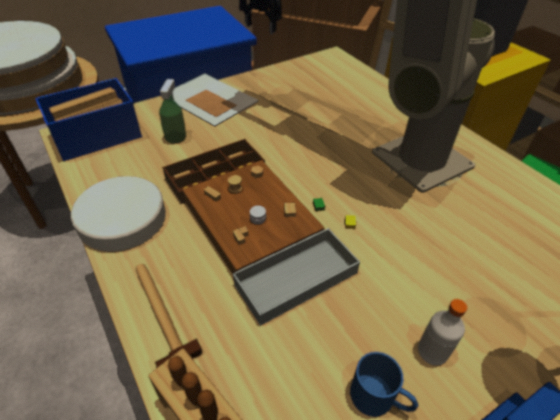

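Top view: the plain steel tray is at cols 200–241 (image left, world +y) and the compartment box at 348–390. The pale offcuts are the ell (267,169), strip (325,170), block (272,220) and hex (333,220). The tin is at (279,190) and the spool at (324,191). The green (279,257) and yellow (247,269) look-alikes are on the bench and off the block, so they stay out of it. Next I measure and confirm with an enlarged crop.

```bash
cat > h.py <<'E'
import numpy as np, cv2
from bench import r, optics
def ray(n,uv,z,ci=None):
    c=ci or optics.camera_info(n); R=np.array(c['R']);t=np.array(c['t'])
    d=np.array([(uv[0]-c['cx'])/c['fx'],(uv[1]-c['cy'])/c['fy']]); s=d.copy()
    for _ in range(5): s=d/(1+c['k1']*(s@s))
    C=-R.T@t; v=R.T@np.array([s[0],s[1],1]); return (C+v*(z-C[2])/v[2])[:2]
E
python3 - <<'E'
from h import *
im=cv2.imread('pics/top.png')
c=cv2.resize(im[140:280,190:400],None,fx=3.8,fy=3.8,interpolation=cv2.INTER_CUBIC); cv2.imwrite('pics/crop.png',c)
hsv=cv2.cvtColor(im,cv2.COLOR_BGR2HSV)
for p in [(267,169),(325,170),(272,220),(333,220),(279,190),(324,191),(300,200),(220,195)]: print(p,hsv[p[1],p[0]])
# block: reddish brown
roi=np.zeros(im.shape[:2],np.uint8); roi[153:236,243:346]=255
g=cv2.bitwise_and((hsv[...,2]>125).astype(np.uint8)*255,roi)
n,l,st,ce=cv2.connectedComponentsWithStats(g)
for i in range(1,n):
    if st[i,4]<15: continue
    ys,xs=np.where(l==i); P=np.array([ray('top',(x,y),66) for x,y in zip(xs,ys)])
    print(ce[i].round(1),st[i,4],'c',P.mean(0).round(),'x',P[:,0].min().round(),P[:,0].max().round(),'y',P[:,1].min().round(),P[:,1].max().round())
for p in [(242,152),(347,150),(243,238),(348,237)]: print(p,ray('top',p,50).round(1))
for p in [(200,152),(203,242)]: print('tray',ray('top',p,44).round(1))
E
```

```text
(267, 169) [ 19 127 142]
(325, 170) [ 21 123 160]
(272, 220) [ 22 124 160]
(333, 220) [ 21 125 163]
(279, 190) [108  19 174]
(324, 191) [ 27 110 162]
(300, 200) [ 14 177 131]
(220, 195) [ 35  21 158]
[253.2 154. ] 67 c [672.  70.] x 667.0 675.0 y 35.0 99.0
[319.2 154. ] 155 c [ 669. -114.] x 662.0 673.0 y -183.0 -32.0
[302.4 176.1] 1535 c [608. -66.] x 551.0 654.0 y -185.0 100.0
[278.5 189.8] 163 c [570.   1.] x 550.0 589.0 y -17.0 20.0
[258.8 198.4] 200 c [547.  56.] x 532.0 562.0 y 14.0 98.0
[300.5 199.3] 235 c [543. -59.] x 527.0 558.0 y -99.0 -8.0Traceback (most recent call last):
  File "<stdin>", line 12, in <module>
  File "h.py", line 4, in ray
    c=ci or optics.camera_info(n); R=np.array(c['R']);t=np.array(c['t'])
            ~~~~~~~~~~~~~~~~~~^^^
ValueError: time passes only in moves, steps and waits
```

View pics/crop.png

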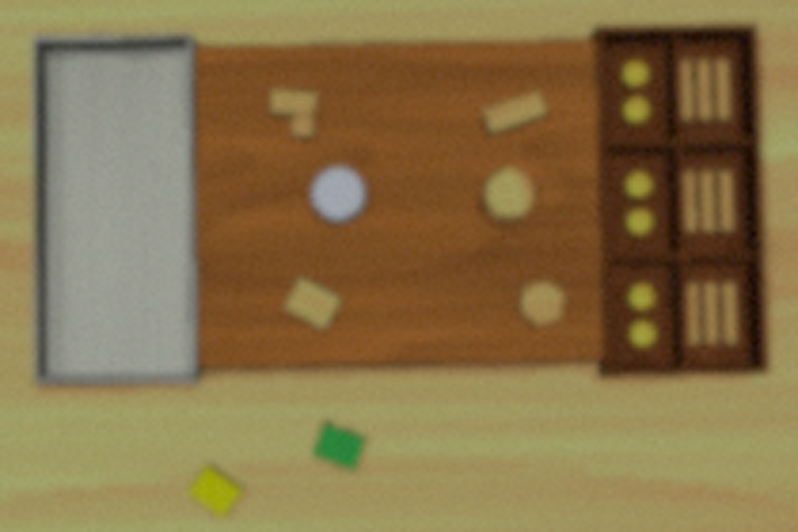

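The enlarged crop confirms the four pale offcuts on the block: ell (293,110), strip (514,112), block (313,303), hex (542,302). The tin is at (338,193) and the yellowish spool at (508,193). The plain tray is at the left. The green (340,446) and yellow (216,490) pieces are look-alikes to leave alone.

Run:
```python
from h import *
ci=optics.camera_info('top'); im=cv2.imread('pics/top.png')
b=cv2.GaussianBlur(im,(3,3),0); hsv=cv2.cvtColor(b,cv2.COLOR_BGR2HSV)
g=np.zeros(im.shape[:2],np.uint8); g[155:234,244:344]=(hsv[155:234,244:344,1]<152)*255
n,l,st,ce=cv2.connectedComponentsWithStats(g)
C=[]
for p in [(242,152),(347,150.5),(243,237.5),(348,236)]: C.append(ray('top',p,50,ci)); print(p,C[-1].round(1))
e=(C[0]-C[1])+(C[2]-C[3]); yaw=np.arctan2(-e[0],e[1]); cen=np.mean(C,0); print('yaw',yaw,'cen',cen.round(1))
Rm=np.array([[np.cos(yaw),-np.sin(yaw)],[np.sin(yaw),np.cos(yaw)]])
for i in range(1,n):
    if st[i,4]<20: continue
    z=66
    w=ce[i]
    if 180<w[1]<200: z=78 if w[0]<300 else 84
    ys,xs=np.where(l==i); P=(np.array([ray('top',(x,y),z,ci) for x,y in zip(xs,ys)])-cen)@Rm
    print(w.round(1),st[i,4],'blockframe c',P.mean(0).round(),'x',P[:,0].min().round(),P[:,0].max().round(),'y',P[:,1].min().round(),P[:,1].max().round())
s=r.get_state();q=s['tool_rot']
from scipy.spatial.transform import Rotation as Ro
print(Ro.from_quat(q).as_matrix().round(4))
```

```text
(242, 152) [681.3 102.7]
(347, 150.5) [ 680.5 -193.7]
(243, 237.5) [440.2 102.6]
(348, 236) [ 439.5 -190. ]
yaw -0.00275562572721094 cen [560.4 -44.6]
[267.4 168.2] 116 blockframe c [71. 76.] x 52.0 86.0 y 60.0 94.0
[324.7 169.4] 116 blockframe c [ 65. -83.] x 52.0 80.0 y -107.0 -62.0
[278.5 190.6] 246 blockframe c [ 6. 46.] x -17.0 30.0 y 23.0 70.0
[323.2 190.8] 153 blockframe c [  3. -77.] x -14.0 22.0 y -95.0 -59.0
[271.9 219.3] 143 blockframe c [-72.  66.] x -90.0 -54.0 y 46.0 85.0
[332.1 219.1] 107 blockframe c [ -74. -101.] x -87.0 -59.0 y -117.0 -87.0
[[ 9.188e-01  3.948e-01 -5.000e-04]
 [ 3.948e-01 -9.188e-01  1.600e-03]
 [ 2.000e-04 -1.700e-03 -1.000e+00]]
```

```bash
python3 -m pendant '[{"dx":0.07,"dy":-0.04,"rz":-0.12},{"dx":0.15,"dy":-0.09,"rz":-0.25},{"dx":0.23,"dy":-0.135,"rz":-0.4},{"dx":0.31,"dy":-0.18,"rz":-0.55},{"dx":0.39,"dy":-0.23,"rz":-0.7},{"dx":0.46,"dy":-0.27,"rz":-0.82},{"dx":0.53,"dy":-0.31,"rz":-0.93},{"dx":0.585,"dy":-0.347,"rz":-1},{"dx":0.585,"dy":-0.347,"rz":-1}]' 0 30
cat >> h.py <<'E'
from scipy.spatial.transform import Rotation as Ro
def to(X,Y,Z,ang=0):
    s=r.get_state(); p=np.array(s['position']); M=Ro.from_quat(s['tool_rot']).as_matrix()
    d=M.T@(np.array([X,Y,Z])-p)/500
    Mt=np.array([[0,1,0],[1,0,0],[0,0,-1.]])
    print(s['clock'],p.round(1),'d',d.round(4),'r',(Ro.from_matrix(M.T@Mt).as_rotvec()/.5).round(4),'F',np.round(s['contact_force'],1))
E
python3 -c "
from h import *
to(631,-10,150)"
```

```text
0.1 [ 236.7 -550.7  205.4] d [ 1.1514 -0.6822  0.1122] r [-2.70e-03 -2.30e-03 -2.33e+00] F [-0.4  0.1  0.7]invalid input
```

```bash
python3 -m pendant '[{"dx":0.07,"dy":-0.04,"dz":0.0,"rx":0.0,"ry":0.0,"rz":-0.12},{"dx":0.15,"dy":-0.09,"dz":0.0,"rx":0.0,"ry":0.0,"rz":-0.25},{"dx":0.23,"dy":-0.135,"dz":0.0,"rx":0.0,"ry":0.0,"rz":-0.4},{"dx":0.31,"dy":-0.18,"dz":0.0,"rx":0.0,"ry":0.0,"rz":-0.55},{"dx":0.39,"dy":-0.23,"dz":0.0,"rx":0.0,"ry":0.0,"rz":-0.7},{"dx":0.46,"dy":-0.27,"dz":0.0,"rx":0.0,"ry":0.0,"rz":-0.82},{"dx":0.53,"dy":-0.31,"dz":0.0,"rx":0.0,"ry":0.0,"rz":-0.93},{"dx":0.585,"dy":-0.347,"dz":0.0,"rx":0.0,"ry":0.0,"rz":-1.0},{"dx":0.585,"dy":-0.347,"dz":0.0,"rx":0.0,"ry":0.0,"rz":-1.0}]' 0 30
python3 -c "
from h import *
to(631,-10,150)"
```

```text
clock: 1.23
position: [437.9, -274.4, 206.0]
tool_rot: [0.898, 0.439, 0.0, -0.0]
contact_force: [0.6, -0.0, 0.2]
gripper_width: -0.002
grasp_force: 0.0
1.225 [ 437.9 -274.4  206. ] d [ 0.6545 -0.0202  0.1123] r [-1.3000e-03 -1.5000e-03 -1.3232e+00] F [ 0.6 -0.   0.2]
```

```bash
python3 -m pendant '[{"dx":0.1,"dy":0.0,"dz":0.0,"rx":0.0,"ry":0.0,"rz":-0.15},{"dx":0.2,"dy":-0.01,"dz":0.02,"rx":0.0,"ry":0.0,"rz":-0.35},{"dx":0.3,"dy":-0.01,"dz":0.04,"rx":0.0,"ry":0.0,"rz":-0.55},{"dx":0.4,"dy":-0.015,"dz":0.06,"rx":0.0,"ry":0.0,"rz":-0.75},{"dx":0.5,"dy":-0.02,"dz":0.08,"rx":0.0,"ry":0.0,"rz":-0.9},{"dx":0.6,"dy":-0.02,"dz":0.1,"rx":0.0,"ry":0.0,"rz":-1.0},{"dx":0.655,"dy":-0.02,"dz":0.112,"rx":0.0,"ry":0.0,"rz":-1.0},{"dx":0.655,"dy":-0.02,"dz":0.112,"rx":0.0,"ry":0.0,"rz":-1.0}]'
python3 -c "
from h import *
to(631,-10,90)"
```

```text
clock: 2.22
position: [631.3, -11.7, 148.8]
tool_rot: [0.763, 0.647, -0.001, -0.001]
contact_force: [-0.3, -0.3, -0.1]
gripper_width: -0.001
grasp_force: 0.0
2.225 [631.3 -11.7 148.8] d [ 0.0033 -0.0008  0.1177] r [-0.0045  0.     -0.3272] F [-0.3 -0.3 -0.1]
```

```bash
python3 -m pendant '[{"dx":0.0,"dy":0.0,"dz":0.05,"rx":0.0,"ry":0.0,"rz":-0.2},{"dx":0.0,"dy":0.0,"dz":0.1,"rx":0.0,"ry":0.0,"rz":-0.327},{"dx":0.0,"dy":0.0,"dz":0.14,"rx":0.0,"ry":0.0,"rz":-0.327},{"dx":0.0,"dy":0.0,"dz":0.165,"rx":0.0,"ry":0.0,"rz":-0.327},{"dx":0.0,"dy":0.0,"dz":0.18,"rx":0.0,"ry":0.0,"rz":-0.327},{"dx":0.0,"dy":0.0,"dz":0.186,"rx":0.0,"ry":0.0,"rz":-0.327},{"dx":0.0,"dy":0.0,"dz":0.186,"rx":0.0,"ry":0.0,"rz":-0.327}]'
python3 - <<'E'
from h import *
to(631,115,56)
im=[optics.snapshot(n) for n in('scene','wrist')]
cv2.imwrite('pics/s2.png',np.vstack([cv2.resize(im[0][150:330,150:380],(460,360)),])[...,::-1]); 
a=cv2.resize(im[0][140:330,140:390],(500,380));b=cv2.resize(im[1],(300,225))
c=np.zeros((380,800,3),np.uint8);c[:,:500]=a;c[:225,500:]=b;cv2.imwrite('pics/c2.png',c[...,::-1])
E
```

```text
clock: 3.1
position: [631.7, -12.5, 57.9]
tool_rot: [0.708, 0.707, 0.0, 0.0]
contact_force: [0.2, -1.2, -1.3]
gripper_width: 0.003
grasp_force: 0.0
3.1 [631.7 -12.5  57.9] d [ 0.255  -0.0018  0.0038] r [ 0.0014  0.0002 -0.0031] F [ 0.2 -1.2 -1.3]
```

View pics/c2.png

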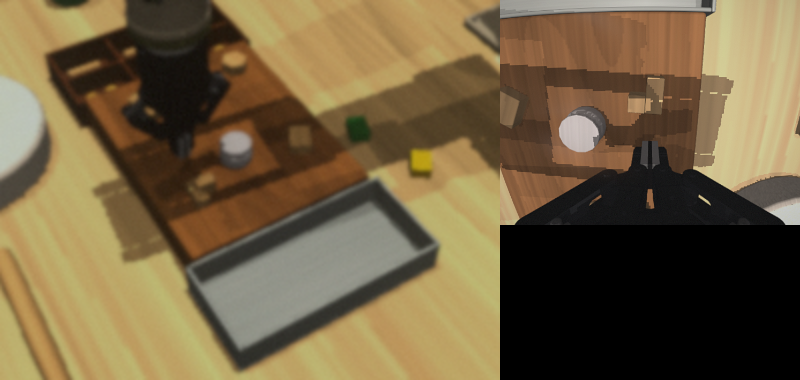

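The view shows the fingers behind the ell, with clear space to the tin (235,148) and the ell centred on the finger line. Next I push the ell.

```bash
python3 -m pendant '[{"dx":0.01,"dy":0.0,"dz":0.002,"rx":0.0,"ry":0.0,"rz":0.0},{"dx":0.03,"dy":0.0,"dz":0.003,"rx":0.0,"ry":0.0,"rz":0.0},{"dx":0.05,"dy":0.0,"dz":0.003,"rx":0.0,"ry":0.0,"rz":0.0},{"dx":0.075,"dy":0.0,"dz":0.003,"rx":0.0,"ry":0.0,"rz":0.0},{"dx":0.1,"dy":0.0,"dz":0.003,"rx":0.0,"ry":0.0,"rz":0.0},{"dx":0.125,"dy":0.0,"dz":0.003,"rx":0.0,"ry":0.0,"rz":0.0},{"dx":0.15,"dy":0.0,"dz":0.003,"rx":0.0,"ry":0.0,"rz":0.0},{"dx":0.175,"dy":0.0,"dz":0.003,"rx":0.0,"ry":0.0,"rz":0.0},{"dx":0.2,"dy":0.0,"dz":0.003,"rx":0.0,"ry":0.0,"rz":0.0},{"dx":0.225,"dy":0.0,"dz":0.003,"rx":0.0,"ry":0.0,"rz":0.0},{"dx":0.245,"dy":0.0,"dz":0.003,"rx":0.0,"ry":0.0,"rz":0.0},{"dx":0.255,"dy":0.0,"dz":0.003,"rx":0.0,"ry":0.0,"rz":0.0}]'
python3 - <<'E'
from h import *
to(625.5,-180,110)
im=[optics.snapshot(n) for n in('scene','wrist')]
a=cv2.resize(im[0][140:330,140:390],(500,380));b=cv2.resize(im[1],(300,225))
c=np.zeros((380,800,3),np.uint8);c[:,:500]=a;c[:225,500:]=b;cv2.imwrite('pics/c3.png',c[...,::-1])
E
```

```text
clock: 4.7
position: [631.5, 115.7, 55.9]
tool_rot: [0.707, 0.707, -0.0, -0.0]
contact_force: [0.6, -0.3, -0.2]
gripper_width: -0.003
grasp_force: 0.0
4.7 [631.5 115.7  55.9] d [-0.5915 -0.0114 -0.1083] r [-0.0001 -0.     -0.002 ] F [ 0.6 -0.3 -0.2]
```

View pics/c3.png

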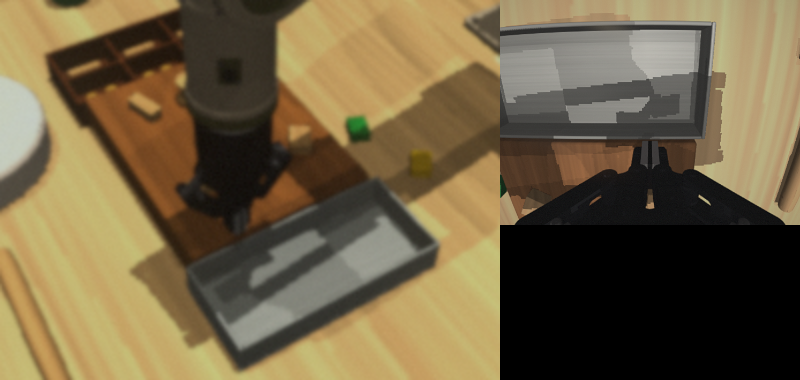

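```bash
python3 -m pendant '[{"dx":0.0,"dy":0.0,"dz":-0.05,"rx":0.0,"ry":0.0,"rz":0.0},{"dx":0.0,"dy":0.0,"dz":-0.11,"rx":0.0,"ry":0.0,"rz":0.0},{"dx":-0.06,"dy":0.0,"dz":-0.13,"rx":0.0,"ry":0.0,"rz":0.0},{"dx":-0.14,"dy":0.0,"dz":-0.13,"rx":0.0,"ry":0.0,"rz":0.0},{"dx":-0.24,"dy":0.0,"dz":-0.13,"rx":0.0,"ry":0.0,"rz":0.0},{"dx":-0.34,"dy":0.0,"dz":-0.13,"rx":0.0,"ry":0.0,"rz":0.0},{"dx":-0.44,"dy":-0.01,"dz":-0.13,"rx":0.0,"ry":0.0,"rz":0.0},{"dx":-0.53,"dy":-0.0115,"dz":-0.13,"rx":0.0,"ry":0.0,"rz":0.0},{"dx":-0.58,"dy":-0.0115,"dz":-0.13,"rx":0.0,"ry":0.0,"rz":0.0},{"dx":-0.5915,"dy":-0.0115,"dz":-0.13,"rx":0.0,"ry":0.0,"rz":0.0},{"dx":-0.5915,"dy":-0.0115,"dz":-0.13,"rx":0.0,"ry":0.0,"rz":0.0}]'
python3 - <<'E'
from h import *
to(625.5,-180,56)
im=[optics.snapshot(n) for n in('scene','wrist','top')]
a=cv2.resize(im[0][140:330,140:390],(500,380));b=cv2.resize(im[1],(300,225));d=cv2.resize(im[2][145:245,195:295],(300,300))
c=np.zeros((525,800,3),np.uint8);c[:380,:500]=a;c[:225,500:]=b;c[225:,500:]=d;cv2.imwrite('pics/c4.png',c[...,::-1])
E
```

```text
clock: 6.18
position: [625.4, -180.0, 120.7]
tool_rot: [0.708, 0.707, 0.0, -0.0]
contact_force: [-1.0, 0.3, -0.5]
gripper_width: -0.002
grasp_force: 0.0
6.175 [ 625.4 -180.   120.7] d [-0.      0.0002  0.1295] r [-0.0004 -0.0012 -0.0029] F [-1.   0.3 -0.5]
```

View pics/c4.png

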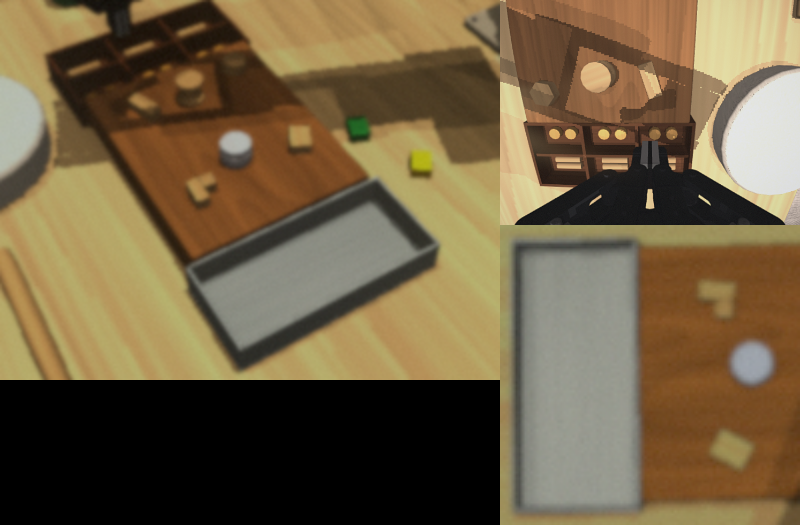

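Run:
```python
from h import *
def proj(n,X):
    c=optics.camera_info(n);v=np.array(c['R'])@X+c['t'];s=v[:2]/v[2];s=s*(1+c['k1']*(s@s));return s[0]*c['fx']+c['cx'],s[1]*c['fy']+c['cy']
for n in('scene','top'):
  for X in [(631.7,-12.5,57.9),(631.5,115.7,55.9),(631.4,31.4,66),(560,105,50),(680,105,50)]: print(n,X,np.round(proj(n,np.array(X)),1))
```

```text
scene (631.7, -12.5, 57.9) [231.1 223.8]
scene (631.5, 115.7, 55.9) [258. 261.]
scene (631.4, 31.4, 66) [239.7 233.4]
scene (560, 105, 50) [282.8 246.5]
scene (680, 105, 50) [236.3 268.6]
top (631.7, -12.5, 57.9) [283.1 168.3]
top (631.5, 115.7, 55.9) [237.4 169.3]
top (631.4, 31.4, 66) [267.4 168.2]
top (560, 105, 50) [241.7 194.8]
top (680, 105, 50) [241.2 152.5]
```

The ell did not move, so the fingertips passed over it. In the scene they appear about 6–8 px higher than the reported TCP projects. I'll find the real surface height by a gentle touch-down behind the strip.

```bash
python3 -m pendant '[{"dx":0.0,"dy":0.0,"dz":0.05,"rx":0.0,"ry":0.0,"rz":0.0},{"dx":0.0,"dy":0.0,"dz":0.1,"rx":0.0,"ry":0.0,"rz":0.0},{"dx":0.0,"dy":0.0,"dz":0.12,"rx":0.0,"ry":0.0,"rz":0.0},{"dx":0.0,"dy":0.0,"dz":0.128,"rx":0.0,"ry":0.0,"rz":0.0},{"dx":0.0,"dy":0.0,"dz":0.132,"rx":0.0,"ry":0.0,"rz":0.0},{"dx":0.0,"dy":0.0,"dz":0.134,"rx":0.0,"ry":0.0,"rz":0.0}]' | sed -n 2,4p
python3 -m pendant '[{"dx":0.0,"dy":0.0,"dz":0.004,"rx":0.0,"ry":0.0,"rz":0.0},{"dx":0.0,"dy":0.0,"dz":0.006,"rx":0.0,"ry":0.0,"rz":0.0}]'| sed -n 2,4p
python3 - <<'E'
from h import *
im=[optics.snapshot(n) for n in('scene','wrist')]
a=cv2.resize(im[0][130:230,150:290],(560,400),interpolation=cv2.INTER_CUBIC)
cv2.imwrite('pics/c5.png',a[...,::-1])
E
```

```text
position: [626.1, -181.0, 54.9]
tool_rot: [0.708, 0.707, 0.0, 0.001]
contact_force: [-0.9, 0.3, -0.5]
position: [625.5, -180.9, 51.1]
tool_rot: [0.708, 0.707, 0.0, 0.0]
contact_force: [-0.4, 0.2, 0.1]
```

View pics/c5.png

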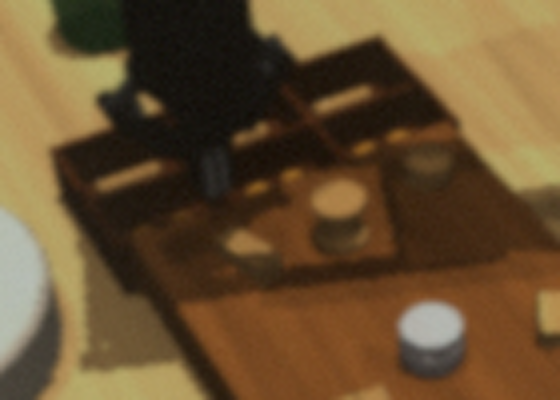

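Tip at (204,179) in scene pixels, still visibly above the surface, and no contact force at a reported z of 51. I'll continue down in small steps.

```bash
for i in 1; do :; done
python3 - <<'E'
from h import *
c=optics.camera_info('scene')
for z in range(40,90,6): print(z, ray('scene',(203.7,178.7),z,c).round(0))
E
python3 -m pendant '[{"dx":0.0,"dy":0.0,"dz":0.003,"rx":0.0,"ry":0.0,"rz":0.0},{"dx":0.0,"dy":0.0,"dz":0.006,"rx":0.0,"ry":0.0,"rz":0.0}]'| sed -n 2,4p
python3 -m pendant '[{"dx":0.0,"dy":0.0,"dz":0.003,"rx":0.0,"ry":0.0,"rz":0.0},{"dx":0.0,"dy":0.0,"dz":0.006,"rx":0.0,"ry":0.0,"rz":0.0}]'| sed -n 2,4p
```

```text
40 [ 612. -214.]
46 [ 615. -207.]
52 [ 617. -201.]
58 [ 619. -194.]
64 [ 622. -188.]
70 [ 624. -181.]
76 [ 626. -174.]
82 [ 628. -168.]
88 [ 631. -161.]
position: [625.4, -180.8, 47.8]
tool_rot: [0.708, 0.707, 0.0, 0.0]
contact_force: [0.8, -0.2, -0.1]
position: [625.3, -180.7, 44.8]
tool_rot: [0.708, 0.707, 0.0, -0.0]
contact_force: [0.5, 0.5, -0.3]
```

The image ray puts the real tip at z≈70 when the state reports 51, so the tip sits about 19 mm above the reported z. I'll go on down to confirm by contact.

```bash
python3 -m pendant '[{"dx":0.0,"dy":0.0,"dz":0.004,"rx":0.0,"ry":0.0,"rz":0.0},{"dx":0.0,"dy":0.0,"dz":0.008,"rx":0.0,"ry":0.0,"rz":0.0},{"dx":0.0,"dy":0.0,"dz":0.01,"rx":0.0,"ry":0.0,"rz":0.0}]'| sed -n 2,4p
python3 -m pendant '[{"dx":0.0,"dy":0.0,"dz":0.003,"rx":0.0,"ry":0.0,"rz":0.0},{"dx":0.0,"dy":0.0,"dz":0.005,"rx":0.0,"ry":0.0,"rz":0.0}]'| sed -n 2,4p
```

```text
position: [625.2, -180.7, 39.7]
tool_rot: [0.708, 0.707, -0.0, -0.0]
contact_force: [-0.5, -0.7, -0.1]
position: [625.3, -180.7, 37.3]
tool_rot: [0.708, 0.707, -0.0, -0.0]
contact_force: [0.3, -0.8, -1.2]
```

```bash
python3 -m pendant '[{"dx":0.0,"dy":0.0,"dz":0.003,"rx":0.0,"ry":0.0,"rz":0.0},{"dx":0.0,"dy":0.0,"dz":0.004,"rx":0.0,"ry":0.0,"rz":0.0}]'| sed -n 2,4p
```

```text
position: [625.2, -180.7, 35.2]
tool_rot: [0.708, 0.707, -0.0, -0.0]
contact_force: [-0.4, -0.8, 0.1]
```

```bash
python3 -m pendant '[{"dx":0.0,"dy":0.0,"dz":0.002,"rx":0.0,"ry":0.0,"rz":0.0},{"dx":0.0,"dy":0.0,"dz":0.003,"rx":0.0,"ry":0.0,"rz":0.0}]'| sed -n 1,4p
```

```text
clock: 9.05
position: [625.3, -180.7, 33.8]
tool_rot: [0.708, 0.707, -0.0, -0.0]
contact_force: [-0.2, 0.4, 0.3]
```

```bash
python3 -m pendant '[{"dx":0.0,"dy":0.0,"dz":-0.05,"rx":0.0,"ry":0.0,"rz":0.0},{"dx":0.02,"dy":0.0,"dz":-0.1,"rx":0.0,"ry":0.0,"rz":0.0},{"dx":0.09,"dy":0.0,"dz":-0.1,"rx":0.0,"ry":0.0,"rz":0.0},{"dx":0.18,"dy":0.01,"dz":-0.1,"rx":0.0,"ry":0.0,"rz":0.0},{"dx":0.27,"dy":0.012,"dz":-0.1,"rx":0.0,"ry":0.0,"rz":0.0},{"dx":0.325,"dy":0.012,"dz":-0.09,"rx":0.0,"ry":0.0,"rz":0.0},{"dx":0.337,"dy":0.012,"dz":-0.06,"rx":0.0,"ry":0.0,"rz":0.0},{"dx":0.337,"dy":0.012,"dz":-0.02,"rx":0.0,"ry":0.0,"rz":0.0},{"dx":0.337,"dy":0.012,"dz":-0.002,"rx":0.0,"ry":0.0,"rz":0.0},{"dx":0.337,"dy":0.012,"dz":0.002,"rx":0.0,"ry":0.0,"rz":0.0}]'| sed -n 1,4p
python3 -m pendant '[{"dx":0.01,"dy":0.0,"dz":0.0,"rx":0.0,"ry":0.0,"rz":0.0},{"dx":0.03,"dy":0.0,"dz":0.0,"rx":0.0,"ry":0.0,"rz":0.0},{"dx":0.05,"dy":0.0,"dz":0.0,"rx":0.0,"ry":0.0,"rz":0.0},{"dx":0.07,"dy":0.0,"dz":0.0,"rx":0.0,"ry":0.0,"rz":0.0},{"dx":0.09,"dy":0.0,"dz":0.0,"rx":0.0,"ry":0.0,"rz":0.0},{"dx":0.1,"dy":0.0,"dz":0.0,"rx":0.0,"ry":0.0,"rz":0.0}]'| sed -n 1,4p
python3 - <<'E'
from h import *
im=[optics.snapshot(n) for n in('scene','wrist')]
a=cv2.resize(im[0][140:330,140:390],(500,380));b=cv2.resize(im[1],(300,225))
c=np.zeros((380,800,3),np.uint8);c[:,:500]=a;c[:225,500:]=b;cv2.imwrite('pics/c6.png',c[...,::-1])
E
```

```text
clock: 10.3
position: [630.6, -13.3, 31.3]
tool_rot: [0.708, 0.706, -0.001, -0.001]
contact_force: [-0.7, -0.3, 0.0]
clock: 11.05
position: [631.6, 38.7, 32.9]
tool_rot: [0.707, 0.707, 0.0, -0.0]
contact_force: [-1.0, -0.7, 0.5]
```

View pics/c6.png

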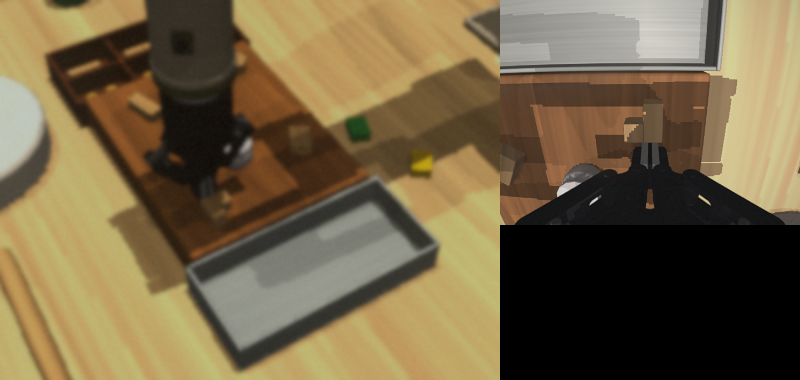

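The ell has moved along with the fingers (now at about (215,205)) and stays clear of the tin. I'll push it over the end and then retract to behind the strip.

```bash
python3 -m pendant '[{"dx":0.02,"dy":0.0,"dz":0.0,"rx":0.0,"ry":0.0,"rz":0.0},{"dx":0.04,"dy":0.0,"dz":0.0,"rx":0.0,"ry":0.0,"rz":0.0},{"dx":0.06,"dy":0.0,"dz":0.0,"rx":0.0,"ry":0.0,"rz":0.0},{"dx":0.08,"dy":0.0,"dz":0.0,"rx":0.0,"ry":0.0,"rz":0.0},{"dx":0.1,"dy":0.0,"dz":0.0,"rx":0.0,"ry":0.0,"rz":0.0},{"dx":0.12,"dy":0.0,"dz":0.0,"rx":0.0,"ry":0.0,"rz":0.0},{"dx":0.14,"dy":0.0,"dz":0.0,"rx":0.0,"ry":0.0,"rz":0.0},{"dx":0.155,"dy":0.0,"dz":0.0,"rx":0.0,"ry":0.0,"rz":0.0},{"dx":0.16,"dy":0.0,"dz":0.0,"rx":0.0,"ry":0.0,"rz":0.0},{"dx":0.16,"dy":0.0,"dz":0.0,"rx":0.0,"ry":0.0,"rz":0.0}]'| sed -n 1,4p
python3 -m pendant '[{"dx":0.0,"dy":0.0,"dz":-0.05,"rx":0.0,"ry":0.0,"rz":0.0},{"dx":-0.02,"dy":0.0,"dz":-0.12,"rx":0.0,"ry":0.0,"rz":0.0},{"dx":-0.1,"dy":0.0,"dz":-0.14,"rx":0.0,"ry":0.0,"rz":0.0},{"dx":-0.2,"dy":0.0,"dz":-0.14,"rx":0.0,"ry":0.0,"rz":0.0},{"dx":-0.3,"dy":0.0,"dz":-0.14,"rx":0.0,"ry":0.0,"rz":0.0},{"dx":-0.4,"dy":-0.01,"dz":-0.14,"rx":0.0,"ry":0.0,"rz":0.0},{"dx":-0.5,"dy":-0.012,"dz":-0.13,"rx":0.0,"ry":0.0,"rz":0.0},{"dx":-0.57,"dy":-0.012,"dz":-0.11,"rx":0.0,"ry":0.0,"rz":0.0},{"dx":-0.595,"dy":-0.012,"dz":-0.1,"rx":0.0,"ry":0.0,"rz":0.0},{"dx":-0.595,"dy":-0.012,"dz":-0.1,"rx":0.0,"ry":0.0,"rz":0.0}]'| sed -n 1,4p
python3 - <<'E'
from h import *
to(625,-178,33.5)
im=[optics.snapshot(n) for n in('scene','wrist','top')]
a=cv2.resize(im[0][140:330,140:390],(500,380));b=cv2.resize(im[1],(300,225));d=cv2.resize(im[2][145:245,195:295],(300,300))
c=np.zeros((525,800,3),np.uint8);c[:380,:500]=a;c[:225,500:]=b;c[225:,500:]=d;cv2.imwrite('pics/c7.png',c[...,::-1])
E
```

```text
clock: 12.4
position: [631.8, 117.8, 32.8]
tool_rot: [0.708, 0.707, -0.0, -0.0]
contact_force: [0.6, -0.3, 0.7]
clock: 13.65
position: [624.8, -180.1, 82.2]
tool_rot: [0.708, 0.706, -0.0, -0.001]
contact_force: [-0.4, 0.4, 0.3]
13.65 [ 624.8 -180.1   82.2] d [0.0042 0.0006 0.0975] r [-0.0022 -0.0013 -0.006 ] F [-0.4  0.4  0.3]
```

View pics/c7.png

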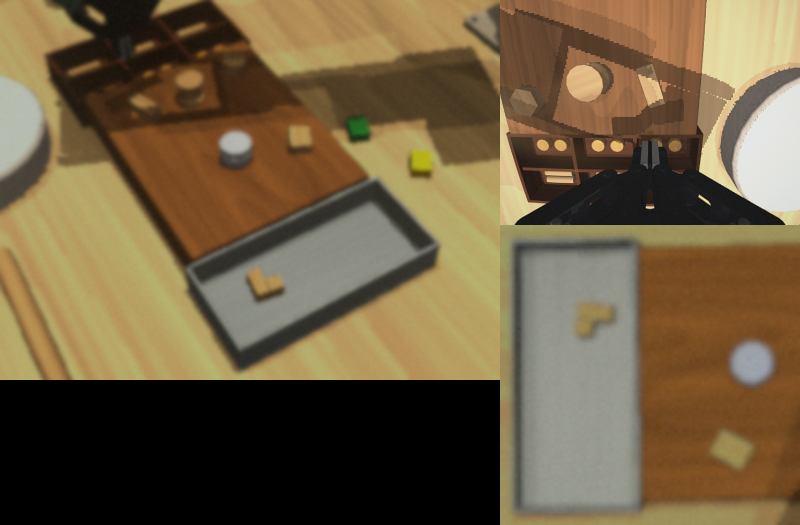

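The ell is in the tray at (265,283), and the tin (235,148) and the other pieces are unmoved. Next I push the strip part way and check it numerically from the wrist camera.

```bash
python3 -m pendant '[{"dx":0.004,"dy":0.004,"dz":0.05,"rx":0.0,"ry":0.0,"rz":0.0},{"dx":0.004,"dy":0.004,"dz":0.085,"rx":0.0,"ry":0.0,"rz":0.0},{"dx":0.004,"dy":0.004,"dz":0.097,"rx":0.0,"ry":0.0,"rz":0.0},{"dx":0.02,"dy":0.004,"dz":0.098,"rx":0.0,"ry":0.0,"rz":0.0},{"dx":0.04,"dy":0.004,"dz":0.098,"rx":0.0,"ry":0.0,"rz":0.0},{"dx":0.06,"dy":0.004,"dz":0.098,"rx":0.0,"ry":0.0,"rz":0.0},{"dx":0.09,"dy":0.004,"dz":0.098,"rx":0.0,"ry":0.0,"rz":0.0},{"dx":0.12,"dy":0.004,"dz":0.098,"rx":0.0,"ry":0.0,"rz":0.0},{"dx":0.15,"dy":0.004,"dz":0.098,"rx":0.0,"ry":0.0,"rz":0.0},{"dx":0.18,"dy":0.004,"dz":0.098,"rx":0.0,"ry":0.0,"rz":0.0},{"dx":0.2,"dy":0.004,"dz":0.098,"rx":0.0,"ry":0.0,"rz":0.0},{"dx":0.2,"dy":0.004,"dz":0.098,"rx":0.0,"ry":0.0,"rz":0.0}]'| sed -n 1,4p
cat >> h.py <<'E'
def look(n,x0,x1,y0,y1,z=66,thr=152):
    ci=optics.camera_info(n); im=optics.snapshot(n)[...,::-1].copy(); cv2.imwrite(f'pics/l_{r.get_state()["clock"]:.2f}_{n}.png',im)
    # rectify plane z to 1 mm grid, row=x desc, col=y desc
    R=np.array(ci['R']);t=np.array(ci['t'])
    X,Y=np.meshgrid(np.arange(x0,x1),np.arange(y0,y1),indexing='ij')
    V=np.stack([X,Y,0*X+z],-1)@R.T+t; s=V[...,:2]/V[...,2:]; s=s*(1+ci['k1']*(s**2).sum(-1,keepdims=True))
    m=cv2.remap(im,(s[...,0]*ci['fx']+ci['cx']).astype(np.float32),(s[...,1]*ci['fy']+ci['cy']).astype(np.float32),1)
    h=cv2.cvtColor(cv2.GaussianBlur(m,(3,3),0),cv2.COLOR_BGR2HSV)
    g=((h[...,1]<thr)&(h[...,2]>60)).astype(np.uint8)
    k,l,st,ce=cv2.connectedComponentsWithStats(g)
    for i in range(1,k):
        if st[i,4]>150: print(n,'x',x0+st[i,1],x0+st[i,1]+st[i,3],'y',y0+st[i,0],y0+st[i,0]+st[i,2],'c',x0+ce[i][1].round(),y0+ce[i][0].round(),'A',st[i,4])
E
python3 - <<'E'
from h import *
look('wrist',590,670,-75,0); look('scene',590,670,-75,0)
E
```

```text
clock: 15.3
position: [627.5, -78.8, 33.9]
tool_rot: [0.707, 0.707, -0.0, -0.0]
contact_force: [-0.9, -0.1, 0.2]
wrist x 590 670 y -75 0 c 630.0 -37.0 A 5908
scene x 624 644 y -67 -11 c 635.0 -42.0 A 641
```

The strip is lying lengthwise ahead of the fingers (x 624–644, y −67…−11), clear of the tin. I'll push on and over the end.

```bash
python3 -m pendant '[{"dx":0.02,"dy":0.004,"dz":0.0,"rx":0.0,"ry":0.0,"rz":0.0},{"dx":0.05,"dy":0.006,"dz":0.0,"rx":0.0,"ry":0.0,"rz":0.0},{"dx":0.085,"dy":0.006,"dz":0.0,"rx":0.0,"ry":0.0,"rz":0.0},{"dx":0.12,"dy":0.006,"dz":0.0,"rx":0.0,"ry":0.0,"rz":0.0},{"dx":0.155,"dy":0.006,"dz":0.0,"rx":0.0,"ry":0.0,"rz":0.0},{"dx":0.19,"dy":0.006,"dz":0.0,"rx":0.0,"ry":0.0,"rz":0.0},{"dx":0.225,"dy":0.006,"dz":0.0,"rx":0.0,"ry":0.0,"rz":0.0},{"dx":0.26,"dy":0.006,"dz":0.0,"rx":0.0,"ry":0.0,"rz":0.0},{"dx":0.295,"dy":0.006,"dz":0.0,"rx":0.0,"ry":0.0,"rz":0.0},{"dx":0.33,"dy":0.006,"dz":0.0,"rx":0.0,"ry":0.0,"rz":0.0},{"dx":0.365,"dy":0.006,"dz":0.0,"rx":0.0,"ry":0.0,"rz":0.0},{"dx":0.392,"dy":0.006,"dz":0.0,"rx":0.0,"ry":0.0,"rz":0.0}]'| sed -n 1,4p
python3 -m pendant '[{"dx":0.392,"dy":0.006,"dz":0.0,"rx":0.0,"ry":0.0,"rz":0.0}]' >/dev/null; echo skip
python3 - <<'E'
from h import *
to(488.5,-8,95); look('scene',450,680,108,224,20,90)
E
```

```text
clock: 16.9
position: [630.7, 117.5, 33.9]
tool_rot: [0.707, 0.707, -0.0, -0.0]
contact_force: [0.4, -0.3, 0.8]
skip
17.025 [632.5 177.2  34. ] d [-0.3721 -0.2859 -0.1218] r [ 0.0008  0.002  -0.0114] F [1.1 0.8 0.6]
scene x 450 680 y 119 221 c 555.0 174.0 A 18870
```

I sent one unneeded extra row there. It only moved the fingers further over the tray, and the forces stayed low. Next I lift and go behind the block offcut.

```bash
python3 -m pendant '[{"dx":0.0,"dy":0.0,"dz":-0.06,"rx":0.0,"ry":0.0,"rz":0.0},{"dx":0.0,"dy":0.0,"dz":-0.13,"rx":0.0,"ry":0.0,"rz":0.0},{"dx":-0.08,"dy":-0.05,"dz":-0.14,"rx":0.0,"ry":0.0,"rz":0.0},{"dx":-0.16,"dy":-0.11,"dz":-0.14,"rx":0.0,"ry":0.0,"rz":0.0},{"dx":-0.24,"dy":-0.17,"dz":-0.14,"rx":0.0,"ry":0.0,"rz":0.0},{"dx":-0.32,"dy":-0.23,"dz":-0.14,"rx":0.0,"ry":0.0,"rz":0.0},{"dx":-0.38,"dy":-0.27,"dz":-0.14,"rx":0.0,"ry":0.0,"rz":0.0},{"dx":-0.404,"dy":-0.288,"dz":-0.14,"rx":0.0,"ry":0.0,"rz":0.0},{"dx":-0.404,"dy":-0.288,"dz":-0.14,"rx":0.0,"ry":0.0,"rz":0.0}]'| sed -n 1,4p
python3 - <<'E'
from h import *
to(488.5,-25,33.5); look('scene',570,672,112,220,20); look('wrist',440,540,-10,80)
look('top',570,680,-180,220,20)
E
```

```text
clock: 18.2
position: [487.7, -23.3, 104.1]
tool_rot: [0.708, 0.706, 0.0, 0.0]
contact_force: [0.6, 0.1, -0.1]
18.2 [487.7 -23.3 104.1] d [-0.0035  0.0016  0.1413] r [ 0.0013 -0.0002 -0.0055] F [ 0.6  0.1 -0.1]
scene x 570 672 y 112 218 c 621.0 166.0 A 10506
wrist x 440 540 y -10 80 c 490.0 34.0 A 9000
top x 570 615 y -146 67 c 584.0 -24.0 A 5743
top x 570 680 y 106 220 c 624.0 163.0 A 12465
```

The strip is no longer on the block. Next I push the block offcut.

```bash
python3 -m pendant '[{"dx":-0.003,"dy":0.0,"dz":0.06,"rx":0.0,"ry":0.0,"rz":0.0},{"dx":-0.003,"dy":0.0,"dz":0.115,"rx":0.0,"ry":0.0,"rz":0.0},{"dx":-0.003,"dy":0.0,"dz":0.138,"rx":0.0,"ry":0.0,"rz":0.0},{"dx":-0.003,"dy":0.0,"dz":0.141,"rx":0.0,"ry":0.0,"rz":0.0},{"dx":0.02,"dy":0.0,"dz":0.141,"rx":0.0,"ry":0.0,"rz":0.0},{"dx":0.04,"dy":0.0,"dz":0.141,"rx":0.0,"ry":0.0,"rz":0.0},{"dx":0.06,"dy":0.0,"dz":0.141,"rx":0.0,"ry":0.0,"rz":0.0},{"dx":0.08,"dy":0.0,"dz":0.141,"rx":0.0,"ry":0.0,"rz":0.0},{"dx":0.1,"dy":0.0,"dz":0.141,"rx":0.0,"ry":0.0,"rz":0.0},{"dx":0.12,"dy":0.0,"dz":0.141,"rx":0.0,"ry":0.0,"rz":0.0}]'| sed -n 1,4p
python3 -m pendant '[{"dx":0.025,"dy":0.0,"dz":0.0,"rx":0.0,"ry":0.0,"rz":0.0},{"dx":0.05,"dy":0.0,"dz":0.0,"rx":0.0,"ry":0.0,"rz":0.0},{"dx":0.075,"dy":0.0,"dz":0.0,"rx":0.0,"ry":0.0,"rz":0.0},{"dx":0.1,"dy":0.0,"dz":0.0,"rx":0.0,"ry":0.0,"rz":0.0},{"dx":0.125,"dy":0.0,"dz":0.0,"rx":0.0,"ry":0.0,"rz":0.0},{"dx":0.15,"dy":0.0,"dz":0.0,"rx":0.0,"ry":0.0,"rz":0.0},{"dx":0.165,"dy":0.0,"dz":0.0,"rx":0.0,"ry":0.0,"rz":0.0},{"dx":0.165,"dy":0.0,"dz":0.0,"rx":0.0,"ry":0.0,"rz":0.0}]'| sed -n 1,4p
python3 - <<'E'
from h import *
to(486.5,-186,100)
E
```

```text
clock: 19.6
position: [487.6, 37.7, 33.4]
tool_rot: [0.708, 0.707, 0.0, 0.0]
contact_force: [-0.5, 0.3, 1.4]
clock: 20.6
position: [487.7, 120.0, 33.4]
tool_rot: [0.707, 0.707, -0.0, -0.0]
contact_force: [0.3, -0.5, 0.5]
20.6 [487.7 120.   33.4] d [-0.6119 -0.002  -0.1333] r [-0.0002  0.     -0.0013] F [ 0.3 -0.5  0.5]
```

```bash
python3 -m pendant '[{"dx":0.0,"dy":0.0,"dz":-0.06,"rx":0.0,"ry":0.0,"rz":0.0},{"dx":-0.02,"dy":0.0,"dz":-0.12,"rx":0.0,"ry":0.0,"rz":0.0},{"dx":-0.1,"dy":0.0,"dz":-0.14,"rx":0.0,"ry":0.0,"rz":0.0},{"dx":-0.2,"dy":0.0,"dz":-0.14,"rx":0.0,"ry":0.0,"rz":0.0},{"dx":-0.3,"dy":0.0,"dz":-0.14,"rx":0.0,"ry":0.0,"rz":0.0},{"dx":-0.4,"dy":0.0,"dz":-0.14,"rx":0.0,"ry":0.0,"rz":0.0},{"dx":-0.5,"dy":-0.002,"dz":-0.14,"rx":0.0,"ry":0.0,"rz":0.0},{"dx":-0.58,"dy":-0.002,"dz":-0.14,"rx":0.0,"ry":0.0,"rz":0.0},{"dx":-0.61,"dy":-0.002,"dz":-0.13,"rx":0.0,"ry":0.0,"rz":0.0},{"dx":-0.61,"dy":-0.002,"dz":-0.13,"rx":0.0,"ry":0.0,"rz":0.0}]'| sed -n 1,4p
python3 - <<'E'
from h import *
to(486.5,-185,33.5); look('top',445,676,-190,100,66); look('wrist',450,530,-165,-100,66,140)
E
```

```text
clock: 21.85
position: [485.6, -185.8, 97.6]
tool_rot: [0.708, 0.706, -0.0, -0.001]
contact_force: [-0.3, 0.7, -0.6]
21.85 [ 485.6 -185.8   97.6] d [0.0016 0.0019 0.1282] r [-0.0025 -0.0018 -0.0068] F [-0.3  0.7 -0.6]
top x 445 589 y -190 -118 c 497.0 -164.0 A 4425
top x 544 593 y -22 26 c 568.0 1.0 A 1820
top x 547 586 y -141 -103 c 566.0 -122.0 A 1126
wrist x 450 530 y -165 -100 c 489.0 -133.0 A 5128
```

Only the tin, the spool and the hex (hidden under the arm) remain on the block. Next I push the hex.

```bash
python3 -m pendant '[{"dx":0.002,"dy":0.002,"dz":0.06,"rx":0.0,"ry":0.0,"rz":0.0},{"dx":0.002,"dy":0.002,"dz":0.11,"rx":0.0,"ry":0.0,"rz":0.0},{"dx":0.002,"dy":0.002,"dz":0.126,"rx":0.0,"ry":0.0,"rz":0.0},{"dx":0.002,"dy":0.002,"dz":0.128,"rx":0.0,"ry":0.0,"rz":0.0},{"dx":0.02,"dy":0.002,"dz":0.128,"rx":0.0,"ry":0.0,"rz":0.0},{"dx":0.04,"dy":0.002,"dz":0.128,"rx":0.0,"ry":0.0,"rz":0.0},{"dx":0.06,"dy":0.002,"dz":0.128,"rx":0.0,"ry":0.0,"rz":0.0},{"dx":0.085,"dy":0.002,"dz":0.128,"rx":0.0,"ry":0.0,"rz":0.0},{"dx":0.11,"dy":0.002,"dz":0.128,"rx":0.0,"ry":0.0,"rz":0.0},{"dx":0.135,"dy":0.002,"dz":0.128,"rx":0.0,"ry":0.0,"rz":0.0},{"dx":0.155,"dy":0.002,"dz":0.128,"rx":0.0,"ry":0.0,"rz":0.0},{"dx":0.16,"dy":0.002,"dz":0.128,"rx":0.0,"ry":0.0,"rz":0.0}]'| sed -n 1,4p
python3 - <<'E'
from h import *
to(486.5,118,33.5); look('scene',430,545,-110,0)
E
```

```text
clock: 23.45
position: [487.3, -104.8, 34.3]
tool_rot: [0.707, 0.707, -0.0, -0.0]
contact_force: [-0.0, -0.7, 0.2]
23.45 [ 487.3 -104.8   34.3] d [ 0.4455 -0.002   0.0017] r [-0.0004 -0.0002 -0.0013] F [-0.  -0.7  0.2]
scene x 430 457 y -110 0 c 442.0 -56.0 A 2686
scene x 472 504 y -92 -51 c 487.0 -74.0 A 597
```

The hex is centred ahead of the fingers (x 472–504). I'll push on and over.

```bash
python3 -m pendant '[{"dx":0.02,"dy":0.0,"dz":0.001,"rx":0.0,"ry":0.0,"rz":0.0},{"dx":0.05,"dy":0.0,"dz":0.001,"rx":0.0,"ry":0.0,"rz":0.0},{"dx":0.08,"dy":0.0,"dz":0.001,"rx":0.0,"ry":0.0,"rz":0.0},{"dx":0.11,"dy":0.0,"dz":0.001,"rx":0.0,"ry":0.0,"rz":0.0},{"dx":0.14,"dy":0.0,"dz":0.001,"rx":0.0,"ry":0.0,"rz":0.0},{"dx":0.17,"dy":0.0,"dz":0.001,"rx":0.0,"ry":0.0,"rz":0.0},{"dx":0.2,"dy":0.0,"dz":0.001,"rx":0.0,"ry":0.0,"rz":0.0},{"dx":0.23,"dy":0.0,"dz":0.001,"rx":0.0,"ry":0.0,"rz":0.0},{"dx":0.25,"dy":0.0,"dz":0.001,"rx":0.0,"ry":0.0,"rz":0.0},{"dx":0.25,"dy":0.0,"dz":0.001,"rx":0.0,"ry":0.0,"rz":0.0}]'| sed -n 1,4p
python3 - <<'E'
from h import *
to(487,118,33.5); look('scene',430,545,20,104)
E
```

```text
clock: 24.75
position: [487.6, 20.1, 33.9]
tool_rot: [0.707, 0.707, -0.0, -0.0]
contact_force: [0.2, 0.6, -0.1]
24.75 [487.6  20.1  33.9] d [ 0.1957 -0.0013  0.0008] r [-0.0001 -0.     -0.0008] F [ 0.2  0.6 -0.1]
scene x 430 457 y 20 104 c 443.0 61.0 A 2033
scene x 472 504 y 34 75 c 487.0 53.0 A 730
```

```bash
python3 -m pendant '[{"dx":0.02,"dy":0.0,"dz":0.0,"rx":0.0,"ry":0.0,"rz":0.0},{"dx":0.045,"dy":0.0,"dz":0.0,"rx":0.0,"ry":0.0,"rz":0.0},{"dx":0.07,"dy":0.0,"dz":0.0,"rx":0.0,"ry":0.0,"rz":0.0},{"dx":0.095,"dy":0.0,"dz":0.0,"rx":0.0,"ry":0.0,"rz":0.0},{"dx":0.12,"dy":0.0,"dz":0.0,"rx":0.0,"ry":0.0,"rz":0.0},{"dx":0.145,"dy":0.0,"dz":0.0,"rx":0.0,"ry":0.0,"rz":0.0},{"dx":0.17,"dy":0.0,"dz":0.0,"rx":0.0,"ry":0.0,"rz":0.0},{"dx":0.195,"dy":0.0,"dz":0.0,"rx":0.0,"ry":0.0,"rz":0.0},{"dx":0.198,"dy":0.0,"dz":0.0,"rx":0.0,"ry":0.0,"rz":0.0}]'| sed -n 1,4p
python3 -m pendant '[{"dx":0.0,"dy":0.0,"dz":-0.06,"rx":0.0,"ry":0.0,"rz":0.0},{"dx":0.0,"dy":0.0,"dz":-0.13,"rx":0.0,"ry":0.0,"rz":0.0},{"dx":-0.08,"dy":0.0,"dz":-0.2,"rx":0.0,"ry":0.0,"rz":0.0},{"dx":-0.18,"dy":0.0,"dz":-0.25,"rx":0.0,"ry":0.0,"rz":0.0},{"dx":-0.28,"dy":0.0,"dz":-0.25,"rx":0.0,"ry":0.0,"rz":0.0},{"dx":-0.38,"dy":0.0,"dz":-0.25,"rx":0.0,"ry":0.0,"rz":0.0},{"dx":-0.48,"dy":0.0,"dz":-0.25,"rx":0.0,"ry":0.0,"rz":0.0},{"dx":-0.58,"dy":0.0,"dz":-0.25,"rx":0.0,"ry":0.0,"rz":0.0},{"dx":-0.62,"dy":0.0,"dz":-0.25,"rx":0.0,"ry":0.0,"rz":0.0},{"dx":-0.62,"dy":0.0,"dz":-0.25,"rx":0.0,"ry":0.0,"rz":0.0}]'| sed -n 1,4p
python3 - <<'E'
from h import *
look('top',445,676,-190,100,66)
im=[optics.snapshot(n) for n in('scene','top')]
a=cv2.resize(im[0][140:330,140:390],(500,380));d=cv2.resize(im[1][140:280,195:400],(300,205))
c=np.zeros((380,800,3),np.uint8);c[:,:500]=a;c[:205,500:]=d;cv2.imwrite('pics/c8.png',c[...,::-1])
E
```

```text
clock: 25.92
position: [487.7, 119.4, 33.9]
tool_rot: [0.707, 0.707, 0.0, -0.0]
contact_force: [-0.5, -0.5, -0.2]
clock: 27.18
position: [487.0, -192.5, 158.7]
tool_rot: [0.708, 0.706, -0.0, -0.0]
contact_force: [0.5, 0.4, -0.3]
top x 445 551 y -190 -139 c 481.0 -173.0 A 2612
top x 544 593 y -22 26 c 568.0 1.0 A 1822
top x 546 587 y -143 -104 c 565.0 -123.0 A 1196
```

View pics/c8.png

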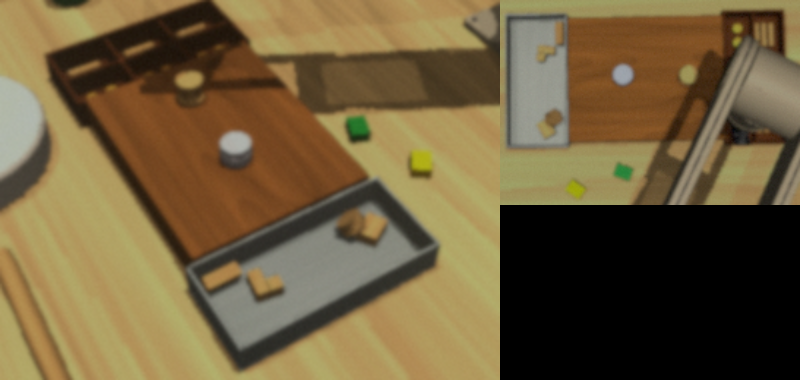

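All four offcuts are in the tray: strip (222,276), ell (265,283), hex (350,223) and block (374,228). The tin (235,150), the spool (190,87) and the look-alikes have not moved, and the robot is clear of everything.

```bash
python3 -c "
from bench import workorder
print(workorder.job_done())"
```

```text
the job is handed in; nothing more can be done
None
```

All four offcuts were swept over the block's end into the plain steel tray, the tin, spool and look-alikes were not moved, the bottles and mug were never approached, and the job was handed in at about 27 s.

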